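# Slide a module plate under the spring clip of a test fixture

## Robot

A 6-joint arm with a two-finger parallel gripper is mounted at the origin on the work surface. World frame = base frame: x ahead of the robot, y to its left, z up, the work surface at z = 0. Lengths are in m, angles in rad, forces in N, time in s.
With the tool pointing down it reaches from about 0.35 to 0.975 m from the base axis. Payload 7.1 kg.
Tool frame: the origin (TCP) lies midway between the tips of the shut fingers; the grasp point (between the pads) lies 19 mm behind it; z points along the fingers, y is the line along which they close (so a half turn about z gives the same grasp; the last joint's range is limited). The gripper opens to 88 mm and grips with 3 to 60 N. Pads are 20 mm wide; open, the fingers measure 115 mm over their backs; the gripper's body (75 mm by 178 mm) begins 61 mm behind the grasp point.
Start: joints at [-1.308, 0.423, 1.63, -0, 1.089, -0.019], TCP at [0.174, -0.6, 0.2] pointing down, gripper open.
Joint ranges: [-3, 3], [-0.9, 2.11], [0.09, 2.58], [-1.31, 4.45], [0.11, 2.69], [-2.54, 2.54]. Speed limits (rad/s): [2.39, 2.39, 3.01, 3.14, 3.14, 3.14].

## Interface

Orientations are given as a unit quaternion [x, y, z, w].
In Python, from bench import robot gives the robot as it stands. The module is installed in compiled form; this text tells all that it offers.
- The arm moves only by the tool move_arm, never from a script. Its argument "steps" is one flat list of numbers, 5 for each row, row after row: the finger opening in mm, from 0 to 87.8, then the shift along the world's x, y, z in mm, then the turn about the world's z in rad. In form: [claw, x, y, z, turn, claw, x, y, z, turn, ...]. A call has 1 to 12 rows; each row shifts and turns the commanded pose from where the row before left it; what a row does not reach is not made up. A row lasts 1/12 s, in which the tool goes at most 41.7 mm and 7.16 degrees, less where a joint would pass 70% of its speed; a pose out of reach is approached as far as the arm can. A call is refused whole if a number of a shift passes 41.7 or a number of a turn 0.125, either way. A call with a gripper value outside its range is refused whole. The fingers move at their own pace and stop on an object; "newtons" is the grip in N (left out, the last holds). Time passes only in rows, so rows that do not move let the fingers close. It gives the time, the measured TCP pose, the force, the opening and the grip force at its end, in the units of the state.
- robot.read_state(): the state, without advancing time (a new reading comes with each control period).
- robot.capture(name): name is "scene" or "side" or "wrist"; returns a dict with "img" (400x640x3 uint8, red, green, blue), "vfov" (degrees; the focal length in pixels is half the picture's height over the tangent of half this angle, whatever the lens; pixels are square), "cx", "cy" (the principal point, pixels), "cam_to_world" (4x4, takes a point from camera to world coordinates). Camera axes: x right, y down, z forward; pixel columns grow to the right and rows downward; lengths in m; the calibration is good to about 2 mm. A picture is of the moment at which its call begins. There is no depth.
- robot.job_done(): hands the job in; it is judged then, once.
Trained networks look in a picture, given as the dict that the camera call returned (one of the last four; its "shot" number tells which), for a name from the list of things; names that differ only in an ending like _2 or _b are one class to them, and where a whole thing is asked for, a point or a joint stands for the part that bears it (a point fixed in the world has none). Each returns a list of dicts, best first, with "conf" (0 to 1); they miss things now and then, are a little off and sometimes report something else, mostly with a low value. They report only what shows in the picture. A call takes as long as a camera call. They do not tell look-alikes from the thing itself.
- robot.silhouettes(name, picture): "region" (400x640 bool, what is visible of it).
- robot.pinpoint(name, picture): "location" ([x, y, z] in m, in world coordinates, good to about 4 mm: a listed point, or the origin of a listed thing).
The state is a dict: "time": time; "q": joint angles; "dq": joint speeds; "joint_torque": joint torques, N m; "tool_pos": TCP position; "orientation": TCP orientation; "wrist_force": force on the tool from outside, world axes, zero at the start; "moment": the same for the moment, N m; "opening": opening from 0.0 (shut) to 1.0 (fully open); "grasp_force": force on a finger pad.
Only numpy, scipy, OpenCV 4.12 (cv2) and the standard library are available. Lean on these libraries where they do the work, as an engineer would, in place of code of your own. Each camera call takes 0.05 s, during which the arm holds its last target. There are 200 camera calls.

## Task

On the bench test fixture, lift the spring clip until it stays open by itself, then slide the metal plate with the pull bar, front edge first, along the deck between the guides until it has pushed the contact block fully back against its dead stop, feeling for the stop and never forcing it (keep the push below about 12 N). Then lower the clip gently onto the plate, guiding it all the way down rather than letting it snap shut, let go of everything and leave the other things on the bench as they are.

Things in the scene. Friction and masses are not known exactly. Their poses are not given: they have to be found in the camera images.
- fixture: Test fixture fixed to the bench: aluminium deck 84 mm wide (y), from x = -115 to +115 mm, top at z = 30 mm, slippery. Origin under it at bench height; x is the direction in which the plate is slid in (about world x), z up. On the far end stands the contact block on its black carrier. The clip is hinged on the +y side and reaches across to the -y side.
- guides (a point): Middle of the guides' mouth, on the deck's top (fixture x = -18, y = 0, z = 30 mm). Two steel guides 5 mm high run from here along the fixture's x up to x = 62 mm: flared from 68 mm apart here to 63 mm apart at x = 2 mm, then parallel. In front of them the deck is bare for 97 mm, room to set the plate down.
- clip (a joint): Angle of the spring clip (rad): 0 = down on the empty deck (its start), about 0.06 = resting on the plate, 1.5 = fully up. A sprung toggle: below 0.7 rad the spring pulls it shut, above 0.7 it pulls it open and it stays up at 1.5 by itself. Lifting it at its grip takes about 4 N; shut on the plate it presses with about 8 N. Let go part-way it snaps.
- clip_hinge (a point): Middle of the clip's hinge axis (fixture x = 20, y = 50, z = 44 mm); the axis runs along the fixture's x. The clip is a steel strip 14 mm wide that reaches from here towards the fixture's -y, with a rounded foot 50 mm from the hinge that presses on the plate (3 mm above the bare deck when at 0, so the plate cannot enter under a shut clip).
- clip_grip (a point): Centre of the clip's finger grip: black round bar 16 mm thick, 24 mm long (along fixture x) at the clip's free end, 110 mm from the hinge and 3 mm above the strip's mid-line, 47 mm over the bench when shut, clear of the deck's -y side. Pinch it from above by its two end faces; it can turn between the fingers as it swings on its arc about the hinge, up and towards fixture +y.
- plate_bar (a point): Where to grasp the loose plate (aluminium, 140 (x) x 60 (y) x 6 mm, 0.12 to 0.24 kg, lying flat): in its upright pull bar, 30 mm long (x), 12 mm thick (y), 36 mm tall over the plate's top. The point is mid-bar, 28 mm above the plate's underside. x points to the plate's front edge, 125 mm ahead; the rear edge is 15 mm behind. Home, it is at fixture x = -83 to -59 mm, y = 0.
- block (a joint): Travel (m) of the grey contact block (44 mm wide, 20 mm tall, brass contacts) along the fixture's x: 0 = forward, 0.012 = back against its dead stop; starts at 0 to 0.004. It slides with a steady drag of about 4 N, no spring, stays where left; at the dead stop the force rises at once. The stop (block face then at fixture x = 42 to 66 mm) is set anew each time: find it by feel.
- module: Bystander: closed aluminium module box 130 x 66 x 34 mm, loose. Origin under its centre. It and the plate lie on either side of the fixture, either way round.
Not all that is in view belongs to the job. Leave any pink or red look-alike of the part that bears plate_bar alone.

How it is judged:
On the way, in this order (a step that is already met when the one before it is completed fails the run):
1. the clip is lifted and stays open (value of joint clip above 1.1 rad), for 0.2 s.
2. the plate lies on the deck under the open clip and has pushed the contact block fully back (value of joint block above 0.0103 m and x of plate_bar in the frame of fixture between -0.0857 and -0.054 m and y of plate_bar in the frame of fixture between -0.004 and 0.004 m and z of plate_bar in the frame of fixture between 0.055 and 0.062 m and angle between the x axis of plate_bar and the x axis of fixture, either way round below 0.06 rad and angle between plate_bar's own z axis and vertical below 0.05 rad and value of joint clip above 1 rad), for 0.2 s.
At the end, for the whole second after the job is handed in: The plate lies flat and at rest on the fixture's deck, front edge inwards, between the guides and under the clip, straight within 0.06 rad and within 4 mm of the centre line, with the contact block pushed back to within 1.7 mm of its dead stop, and the clip is down on the plate (0.02 to 0.12 rad) (value of joint block above 0.0103 m and x of plate_bar in the frame of fixture between -0.0857 and -0.054 m and y of plate_bar in the frame of fixture between -0.004 and 0.004 m and z of plate_bar in the frame of fixture between 0.055 and 0.062 m and angle between the x axis of plate_bar and the x axis of fixture, either way round below 0.06 rad and angle between plate_bar's own z axis and vertical below 0.05 rad and value of joint clip between 0.02 and 0.12 rad and linear speed of plate below 0.01 m/s); the robot touches nothing.
It fails at once if the plate is forced against the contact block with more than 18 N (contact force between plate and carrier above 18 N).
It fails at once if the plate is squeezed or dropped hard: its contact forces with the deck, guides and clip add up to more than 60 N (contact force between plate and fixture above 60 N).
It fails at once if the clip snaps shut (faster than 3 rad/s in the last part of its way) (velocity of joint clip below -3 rad/s and value of joint clip below 0.5 rad).
It fails at once if another thing on the bench is moved by more than 30 mm (distance of any of module, driver, spanner, screwjar, tray, meter, blank from where it was at the start of the episode above 0.03 m).
It also fails if it takes over 72 s, if anything falls off the work surface, if the arm or the gripper's body presses on something with over 40 N, if the wrist force passes 120 N, or if a joint passes its speed limit or range.

## Working session

There is one attempt and no reset: what is moved stays moved. The work goes in short steps, Python scripts to look and compute and a tool call to move; the robot and the scene stay as the last step left them, time stands still between calls to the robot, and variables do not carry over. Pictures are saved under pics/ and viewed, at most 11 in all, crops included, and the job is handed in when it is done.

Besides the shell and the picture viewer there is one more tool, called after ">>>" as name(argument=value, ...) on one line, values as JSON. move_arm: Moves the arm, as the interface text tells. Its arguments: {"type":"object","properties":{"steps":{"type":"array"},"newtons":{"type":"number"}},"required":["steps"]}

```bash
mkdir -p pics
cat > h.py <<'E'
from bench import robot
import numpy as np, cv2
def proj(p,c):
    T=np.linalg.inv(c["cam_to_world"]); q=T[:3,:3]@np.array(p)+T[:3,3]
    f=200/np.tan(np.radians(c["vfov"]/2)); return c["cx"]+f*q[0]/q[2], c["cy"]+f*q[1]/q[2]
def ray(u,v,c,z):
    f=200/np.tan(np.radians(c["vfov"]/2)); M=c["cam_to_world"]
    d=M[:3,:3]@np.array([(u-c["cx"])/f,(v-c["cy"])/f,1]); o=M[:3,3]
    return o+d*(z-o[2])/d[2]
def save(n,c): cv2.imwrite(f"pics/{n}.png",c["img"][:,:,::-1])
E
python3 - <<'E'
from h import *
np.set_printoptions(precision=4,suppress=True)
for cam in ("scene","side"):
    c=robot.capture(cam); save(cam+"0",c); print(cam,c["cam_to_world"][:3,3])
    for n in ("fixture","guides","clip_hinge","clip_grip","plate_bar","module"):
        for d in robot.pinpoint(n,c)[:3]: print(n,round(d["conf"],2),d["location"],proj(d["location"],c))
print(robot.read_state())
E
```

```text
scene [ 0.8562 -0.5794  0.6163]
fixture 0.74 [0.6098, -0.0152, 0.0031] (np.float64(359.8285418293321), np.float64(232.38702020244503))
guides 0.6 [0.5946, -0.0204, 0.0317] (np.float64(353.63678493322266), np.float64(222.3645900155393))
clip_hinge 0.88 [0.6238, 0.0419, 0.0459] (np.float64(377.7283447194478), np.float64(206.80602310833186))
clip_grip 0.56 [0.6475, -0.0676, 0.0483] (np.float64(365.74416781861555), np.float64(238.98284824095077))
plate_bar 0.91 [0.2572, -0.3243, 0.0279] (np.float64(147.0013265398382), np.float64(249.39660092682394))
plate_bar 0.63 [0.4625, -0.2972, 0.0257] (np.float64(227.03478864774405), np.float64(282.90018927576386))
plate_bar 0.59 [0.3398, -0.1848, 0.03] (np.float64(220.86349485915122), np.float64(224.4021260646677))
module 0.7 [0.507, 0.2754, -0.0004] (np.float64(374.10227724263535), np.float64(160.39838277861247))
side [0.1006 0.7213 0.644 ]
fixture 0.74 [0.6129, -0.014, -0.0008] (np.float64(271.09591972669864), np.float64(207.11458833238947))
guides 0.64 [0.6027, -0.0217, 0.0318] (np.float64(276.1361147719434), np.float64(194.93999116982758))
clip
[... 407 characters left out ...]
640384))
plate_bar 0.6 [0.4549, -0.2892, 0.0311] (np.float64(382.45917136688536), np.float64(159.41484275434271))
module 0.83 [0.502, 0.2755, 0.001] (np.float64(234.08359719939168), np.float64(308.2419528771582))
{'time': 0.7, 'q': array([-1.308 ,  0.4231,  1.6299, -0.    ,  1.0886, -0.019 ]), 'dq': array([ 0.0018, -0.0006,  0.0009, -0.001 ,  0.0001, -0.0013]), 'joint_torque': array([ -0.0001, -54.4419, -27.3999,   0.0645,   0.0167,   0.    ]), 'tool_pos': array([ 0.1738, -0.6003,  0.2005]), 'orientation': array([0.9901, 0.1404, 0.    , 0.    ]), 'wrist_force': array([ 0.404 , -0.2325, -0.1715]), 'moment': array([ 0.034 ,  0.0611, -0.0079]), 'grasp_force': 0.0, 'opening': 0.9955953283526531}
```

View pics/scene0.png

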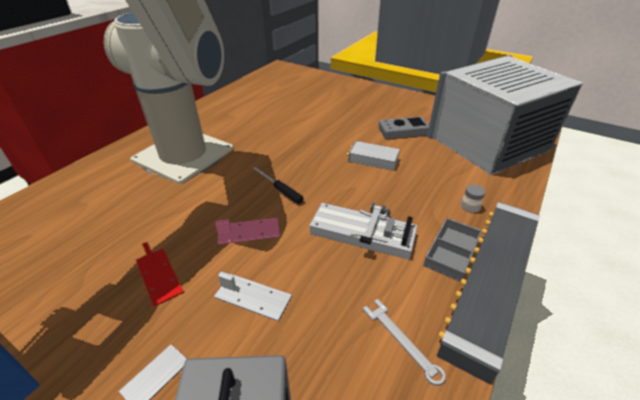

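View pics/side0.png

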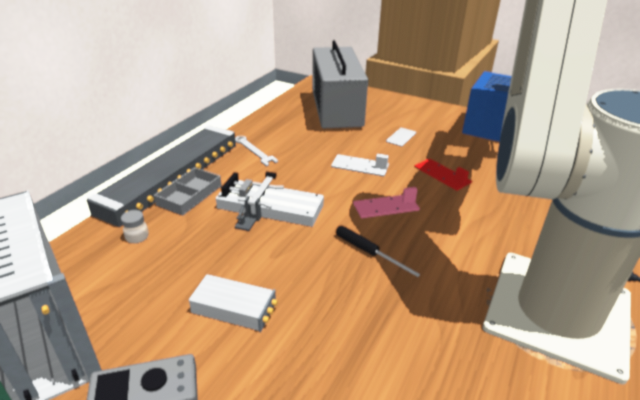

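The scene view shows the fixture at (360,230) with its clip grip near (366,240). The real, silvery plate is at (253,295) with its bar at (228,282). The pink (247,230) and red (160,272) parts are look-alikes. I'm moving in for a closer look.

>>> move_arm(steps=[87, 29, 29, 9, 0.125, 87, 29, 29, 9, 0.125, 87, 29, 29, 9, 0.125, 87, 29, 29, 9, 0.125, 87, 29, 29, 9, 0.125, 87, 29, 29, 9, 0.125, 87, 29, 29, 9, 0.125, 87, 29, 29, 9, 0.125, 87, 29, 29, 9, 0.125, 87, 29, 29, 9, 0.125, 87, 29, 29, 9, 0.125, 87, 29, 29, 9, 0.125])

```text
time: 1.7
tool_pos: [0.5203, -0.2532, 0.3084]
orientation: [0.626, 0.78, 0.0, 0.0]
wrist_force: [1.1, -0.7, 0.2]
opening: 0.992
grasp_force: 0.0
```

Run:
```python
from h import *
np.set_printoptions(precision=4,suppress=True)
c=robot.capture("wrist"); save("w1",c); print(c["cam_to_world"],c["vfov"])
for n in ("fixture","guides","clip_hinge","clip_grip","plate_bar"):
    for d in robot.pinpoint(n,c)[:3]: print(n,round(d["conf"],2),d["location"],proj(d["location"],c))
s=robot.read_state();print(s["tool_pos"],s["orientation"],s["time"])
```

```text
[[ 0.9763  0.2073  0.0617  0.5032]
 [ 0.2163 -0.9355 -0.2796 -0.1775]
 [-0.0002  0.2863 -0.9581  0.4921]
 [ 0.      0.      0.      1.    ]] 67.92616354313022
fixture 0.83 [0.6122, -0.0155, 0.0003] (np.float64(413.4662823773833), np.float64(14.188525802445184))
guides 0.93 [0.6018, -0.0149, 0.028] (np.float64(412.674141612619), np.float64(5.517678595977998))
clip_grip 0.87 [0.6465, -0.0681, 0.0451] (np.float64(435.8458023324688), np.float64(52.79871221456207))
plate_bar 0.94 [0.4602, -0.2897, 0.0304] (np.float64(274.6286576754836), np.float64(176.529086639052))
plate_bar 0.85 [0.3426, -0.1807, 0.0285] (np.float64(208.9377001138825), np.float64(88.08374236226574))
plate_bar 0.77 [0.2638, -0.3271, 0.0275] (np.float64(149.07572710455034), np.float64(172.46289204801656))
[ 0.5183 -0.2555  0.3072] [ 0.6294  0.7771 -0.0003 -0.0004] 2.0
```

View pics/w1.png

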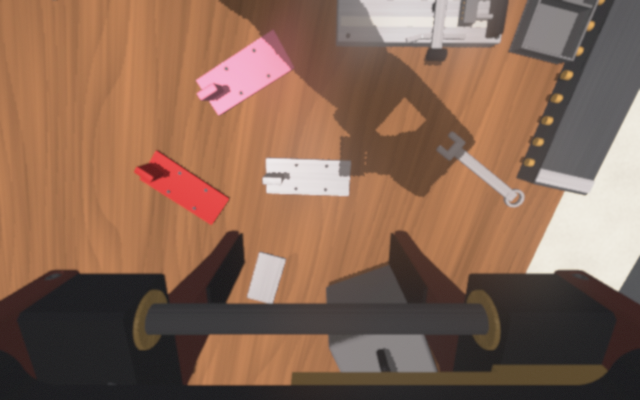

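The wrist view shows the plate level at (308,177), with its bar at its left end (275,177). The fixture's front edge runs along row 45 and the clip grip is at (436,53). Fixture yaw is about 0.215 and the tool is already at about that yaw + 90°. Next I'll go above the grip.

>>> move_arm(steps=[87, 16, 23, -23, 0, 87, 16, 23, -23, 0, 87, 16, 23, -23, 0, 87, 16, 23, -23, 0, 87, 16, 23, -23, 0, 87, 16, 23, -23, 0, 87, 16, 23, -23, 0, 87, 16, 23, -23, 0, 87, 0, 0, 0, 0])

```text
time: 2.75
tool_pos: [0.6457, -0.0689, 0.1185]
orientation: [0.629, 0.778, -0.001, -0.003]
wrist_force: [-1.7, -0.6, -0.8]
opening: 0.991
grasp_force: 0.0
```

Run:
```python
from h import *
np.set_printoptions(precision=4,suppress=True)
c=robot.capture("wrist"); save("w2",c); print(c["cam_to_world"])
for n in ("fixture","guides","clip_hinge","clip_grip"):
    for d in robot.pinpoint(n,c)[:2]: print(n,round(d["conf"],2),d["location"],proj(d["location"],c))
s=robot.read_state();print(s["tool_pos"],s["orientation"],s["time"])
```

```text
[[ 0.9777  0.2029  0.0532  0.6304]
 [ 0.2097 -0.9374 -0.2781  0.0066]
 [-0.0065  0.2831 -0.9591  0.3024]
 [ 0.      0.      0.      1.    ]]
fixture 0.79 [0.6126, -0.0184, 0.0015] (np.float64(295.4905189692564), np.float64(133.41096117353527))
guides 0.56 [0.5993, -0.02, 0.0292] (np.float64(278.413599003924), np.float64(134.17549385204222))
clip_hinge 0.77 [0.6301, 0.0358, 0.0397] (np.float64(325.5281476778103), np.float64(75.31833955751254))
clip_grip 0.64 [0.6499, -0.0709, 0.0483] (np.float64(321.3234675986775), np.float64(204.4889375628726))
[ 0.647  -0.0729  0.1248] [0.6296 0.7769 0.0002 0.0006] 3.0
```

View pics/w2.png

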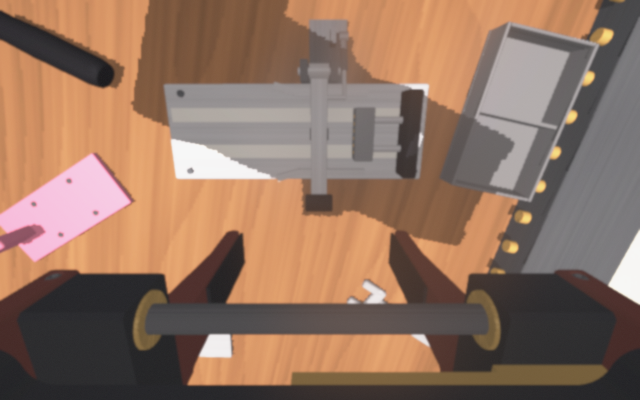

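Run:
```python
from h import *
np.set_printoptions(precision=4,suppress=True)
c=robot.capture("wrist")
P=[ray(u,v,c,.03)[:2] for u,v in ((165,85),(428,84),(421,178),(177,178))]
P=np.array(P);print(P,P.mean(0))
L=[np.linalg.norm(P[i]-P[(i+1)%4]) for i in range(4)];print(L)
y=[np.arctan2(*(P[b]-P[a])[::-1]) for a,b in((0,1),(3,2))];print(y)
print("grip",ray(318,203,c,.050),"hinge",ray(318,71,c,.048))
o=P.mean(0);t=np.mean(y);R=np.array([[np.cos(t),-np.sin(t)],[np.sin(t),np.cos(t)]])
print("grip from fixture",o+R@[.02,-.06],"hinge",o+R@[.02,.05])
# plate corners seen earlier in w1, need old camera: reuse matrix
c1=dict(c);M=np.eye(4);M[:3]=[[.9763,.2073,.0617,.5032],[.2163,-.9355,-.2796,-.1775],[-.0002,.2863,-.9581,.4921]];c1["cam_to_world"]=M
Q=np.array([ray(u,v,c1,.006)[:2] for u,v in((266,159),(350,161),(349,196),(266,194))]);print("plate",Q.mean(0),[np.linalg.norm(Q[i]-Q[(i+1)%4]) for i in range(4)],[np.arctan2(*(Q[b]-Q[a])[::-1]) for a,b in((0,1),(3,2))])
```

```text
[[ 0.4962 -0.0035]
 [ 0.7218  0.0453]
 [ 0.7417 -0.0367]
 [ 0.5129 -0.0853]] [ 0.6182 -0.0201]
[np.float64(0.23078507110441698), np.float64(0.08429944438566483), np.float64(0.23384102222632813), np.float64(0.0834114025620273)]
[np.float64(0.21304290049623903), np.float64(0.209329362478101)]
grip [ 0.6489 -0.0756  0.05  ] hinge [0.6256 0.0334 0.048 ]
grip from fixture [ 0.6503 -0.0745] hinge [0.6272 0.033 ]
plate [ 0.5125 -0.2858] [np.float64(0.13808240202400765), np.float64(0.059905579700956196), np.float64(0.14122472725303425), np.float64(0.05974332789917242)] [np.float64(0.1941545722091468), np.float64(0.1930425274009766)]
```

>>> move_arm(steps=[87, 2, 1, -20, 0, 87, 0, 0, -20, 0, 87, 0, 0, -20, 0, 87, 0, 0, -20, 0, 87, 0, 0, -16, 0, 15, 0, 0, 0, 0, 15, 0, 0, 0, 0, 15, 0, 0, 0, 0, 15, 0, 0, 0, 0, 15, 0, 0, 0, 0, 15, 0, 0, 0, 0, 15, 0, 0, 0, 0], newtons=20)

```text
time: 4.05
tool_pos: [0.6496, -0.07, 0.0284]
orientation: [0.629, 0.778, 0.0, 0.0]
wrist_force: [-0.1, 0.0, -0.4]
opening: 0.498
grasp_force: 0.0
```

>>> move_arm(steps=[15, 0, 0, 0, 0, 15, 0, 0, 0, 0, 15, 0, 0, 0, 0, 15, 0, 0, 0, 0, 15, 0, 0, 0, 0, 15, 0, 0, 0, 0])

```text
time: 4.55
tool_pos: [0.6477, -0.0702, 0.0275]
orientation: [0.629, 0.778, -0.001, -0.001]
wrist_force: [-4.2, -2.3, 4.2]
opening: 0.269
grasp_force: 20.0
```

Run:
```python
from h import *
t=.211;a=np.radians(np.arange(0,91,7.5));th0=np.arctan2(3,110);r=np.hypot(110,3)
# incremental moves of grip: radial into +fixture y and z (strip end 3mm above mid-line)
y=-r*np.cos(a+th0);z=r*np.sin(a+th0)
for i in range(12): 
    dy=y[i+1]-y[i];print(round(np.degrees(a[i+1]),1),np.round([-dy*np.sin(t),dy*np.cos(t),z[i+1]-z[i]],1))
```

```text
7.5 [-0.3  1.3 14.3]
15.0 [-0.7  3.1 14. ]
22.5 [-1.   4.9 13.5]
30.0 [-1.4  6.6 12.7]
37.5 [-1.7  8.1 11.7]
45.0 [-2.   9.6 10.6]
52.5 [-2.3 10.8  9.2]
60.0 [-2.6 11.9  7.7]
67.5 [-2.7 12.8  6. ]
75.0 [-2.9 13.4  4.3]
82.5 [-3.  13.9  2.4]
90.0 [-3.  14.1  0.5]
```

>>> move_arm(steps=[15, -2, 0, 7, 0, 15, 0, 1, 7, 0, 15, 0, 1.5, 7, 0, 15, -0.5, 1.5, 7, 0, 15, -0.5, 2.5, 7, 0, 15, -0.5, 2.5, 6.5, 0, 15, -0.5, 3.5, 6.5, 0, 15, -1, 3, 6, 0, 15, -1, 4, 6, 0, 15, -0.5, 4, 6, 0, 15, -1, 5, 5.5, 0, 15, -1, 4.5, 5, 0])

```text
time: 5.55
tool_pos: [0.6404, -0.0366, 0.1047]
orientation: [0.629, 0.778, -0.0, -0.0]
wrist_force: [0.5, 4.7, -5.2]
opening: 0.259
grasp_force: 20.0
```

>>> move_arm(steps=[15, -1, 5.5, 5, 0, 15, -1, 5.5, 4.5, 0, 15, -1, 6, 4, 0, 15, -1.5, 6, 3.5, 0, 15, -1, 6.5, 3, 0, 15, -1.5, 6.5, 3, 0, 15, -1.5, 6.5, 2.5, 0, 15, -1.5, 7, 2, 0, 15, -1.5, 7, 1.5, 0, 15, -1.5, 7, 1, 0, 15, 0, 0, 0, 0])

```text
time: 6.47
tool_pos: [0.6269, 0.0279, 0.1355]
orientation: [0.628, 0.778, -0.0, -0.0]
wrist_force: [-7.1, 0.0, 7.7]
opening: 0.258
grasp_force: 20.0
```

Run:
```python
from h import *
c=robot.capture("side"); s=c["img"][130:290,180:340]; cv2.imwrite("pics/s2.png",cv2.resize(s[:,:,::-1],None,fx=3.5,fy=3.5,interpolation=2))
for d in robot.pinpoint("clip_grip",c)[:2]: print(d)
```

```text
{'location': [0.626, 0.0232, 0.1532], 'conf': 0.63}
```

View pics/s2.png

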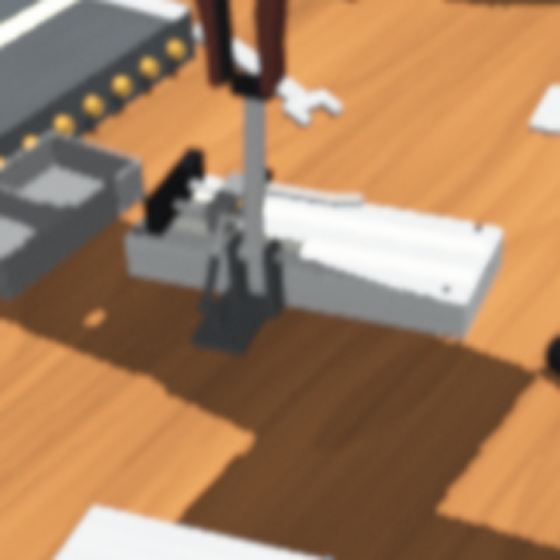

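The clip stands almost vertical in the fingers, at about (250,180) in the crop. I'll release it and lift clear.

>>> move_arm(steps=[60, 0, 0, 0, 0, 60, 0, 0, 0, 0, 60, 0, 0, 0, 0, 60, 0, 0, 0, 0, 60, 0, 0, 0, 0, 60, 0, 0, 30, 0, 60, 0, 0, 35, 0, 60, 0, 0, 35, 0, 60, -14, -26, 0, -0.12, 60, -14, -27, 0, -0.12, 60, -14, -27, 0, -0.12, 60, -14, -27, 0, -0.12])

```text
time: 7.57
tool_pos: [0.5712, -0.0814, 0.2345]
orientation: [0.797, 0.604, 0.0, 0.0]
wrist_force: [0.5, -0.6, 1.2]
opening: 0.685
grasp_force: 0.0
```

>>> move_arm(steps=[60, -14, -26, 0, -0.123, 60, -14, -27, 0, -0.123, 60, -14, -27, 0, -0.123, 60, -14, -27, 0, -0.123, 60, -14, -26, 0, -0.123, 60, -14, -27, -20, -0.123, 60, -14, -27, -20, -0.123, 60, -14, -27, -30, -0.123, 60, 0, 0, -20, -0.123, 60, 0, 0, 0, 0, 60, 0, 0, 0, 0])

```text
time: 8.48
tool_pos: [0.4594, -0.2937, 0.1443]
orientation: [0.995, 0.099, -0.001, -0.001]
wrist_force: [0.2, 0.1, 0.0]
opening: 0.684
grasp_force: 0.0
```

Run:
```python
from h import *
np.set_printoptions(precision=4,suppress=True)
c=robot.capture("wrist"); save("w3",c); print(c["cam_to_world"])
for d in robot.pinpoint("plate_bar",c)[:3]: print(round(d["conf"],2),d["location"],proj(d["location"],c))
for d in robot.silhouettes("plate_bar",c)[:2]:
    r=d["region"].astype(np.uint8);print(d["conf"],r.sum(),cv2.boundingRect(r))
s=robot.read_state();print(s["tool_pos"],s["orientation"],s["time"])
c=robot.capture("side")
for d in robot.pinpoint("clip_grip",c)[:2]: print(d)
```

```text
[[ 0.197  -0.9389 -0.2822  0.5366]
 [-0.9804 -0.189  -0.0554 -0.2794]
 [-0.0013  0.2876 -0.9578  0.3279]
 [ 0.      0.      0.      1.    ]]
0.87 [0.4611, -0.2923, 0.0286] (np.float64(314.4993929373083), np.float64(187.0155877629923))
0.83 [0.3461, -0.1824, 0.0291] (np.float64(198.9198001253559), np.float64(265.47911628927176))
0.89 2859 (298, 249, 77, 114)
0.8 5952 (123, 157, 113, 119)
[ 0.4614 -0.2938  0.1464] [0.9951 0.0991 0.001  0.0008] 8.6333
{'location': [0.6268, 0.0333, 0.156], 'conf': 0.58}
```

View pics/w3.png

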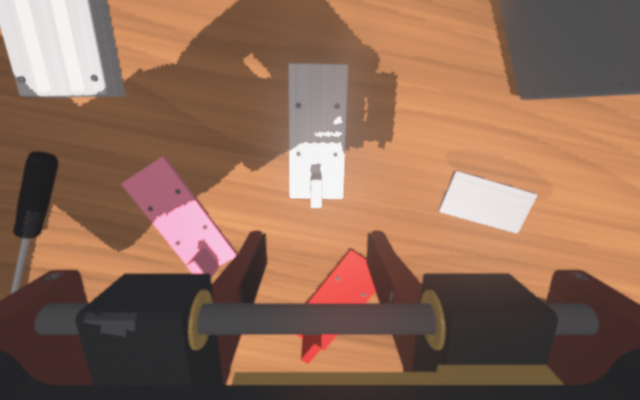

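Run:
```python
from h import *
np.set_printoptions(precision=4,suppress=True)
c=robot.capture("wrist");print(robot.read_state()["tool_pos"])
Q=np.array([ray(u,v,c,.006)[:2] for u,v in((290,64.5),(348,64.5),(343.5,198),(290,198))]);d=lambda a,b:Q[b]-Q[a]
print(Q,[np.hypot(*d(i,(i+1)%4)) for i in range(4)],[np.arctan2(*v[::-1]) for v in(d(3,0),d(2,1))])
m=(Q[0]+Q[1])/2;r=(Q[2]+Q[3])/2;u=(m-r)/np.hypot(*(m-r));print("bar",m-.125*u,r+.015*u,np.arctan2(u[1],u[0]))
print(ray(316,207,c,.042),ray(316,175,c,.042))
```

```text
[ 0.4611 -0.2937  0.1462]
[[ 0.5767 -0.2449]
 [ 0.5882 -0.302 ]
 [ 0.4512 -0.3286]
 [ 0.4392 -0.269 ]] [np.float64(0.0582343697982642), np.float64(0.1396569892043691), np.float64(0.06086794037264796), np.float64(0.1396408504830446)] [np.float64(0.17324156802207144), np.float64(0.19210444485144096)]
bar [ 0.4596 -0.2961] [ 0.4599 -0.2961] 0.18267355143155392
[ 0.4459 -0.2977  0.042 ] [ 0.4785 -0.2912  0.042 ]
```

>>> move_arm(steps=[60, -1, -1, -22, -0.007, 60, 0, 0, -23, 0, 60, 0, 0, -23, 0, 60, 0, 0, -23, 0, 60, 0, 0, -23, 0, 60, 0, 0, -20, 0, 5, 0, 0, 0, 0, 5, 0, 0, 0, 0, 5, 0, 0, 0, 0, 5, 0, 0, 0, 0, 5, 0, 0, 0, 0, 5, 0, 0, 0, 0], newtons=45)

```text
time: 9.78
tool_pos: [0.4597, -0.2953, 0.012]
orientation: [0.996, 0.094, 0.001, 0.001]
wrist_force: [-0.3, 0.4, -1.2]
opening: 0.266
grasp_force: 0.0
```

>>> move_arm(steps=[5, 0, 0, 0, 0, 5, 0, 0, 0, 0, 5, 0, 0, 0, 0, 5, 0, 0, 0, 0, 5, 0, 0, 0, 0, 5, 0, 0, 0, 0])

```text
time: 10.28
tool_pos: [0.4592, -0.295, 0.0114]
orientation: [0.996, 0.094, 0.0, 0.0]
wrist_force: [-1.5, 1.0, 5.6]
opening: 0.132
grasp_force: 45.0
```

>>> move_arm(steps=[5, 0, 0, 15, 0, 5, 0, 0, 30, 0, 5, 0, 0, 30, 0, 5, 0, 10, 15, 0, 5, 1, 30, 0, 0, 5, 2, 35, 0, 0, 5, 2, 35, 0, 0.01, 5, 2, 35, 0, 0.013, 5, 2, 35, 0, 0, 5, 0, 35, -10, 0, 5, 0, 20, -15, 0, 5, 0, 10, -15, 0])

```text
time: 11.28
tool_pos: [0.4677, -0.0474, 0.0606]
orientation: [0.994, 0.106, 0.0, -0.0]
wrist_force: [0.2, -1.0, -2.5]
opening: 0.131
grasp_force: 45.0
```

>>> move_arm(steps=[5, 0, 0, 0, 0, 5, 0, 0, 0, 0])

```text
time: 11.45
tool_pos: [0.4671, -0.0495, 0.0603]
orientation: [0.994, 0.106, -0.001, -0.0]
wrist_force: [0.3, 0.9, -2.0]
opening: 0.13
grasp_force: 45.0
```

Run:
```python
from h import *
np.set_printoptions(precision=4,suppress=True)
c=robot.capture("wrist"); np.save("c4.npy",c,allow_pickle=True); cv2.imwrite("pics/w4.png",cv2.resize(c["img"][0:240,160:480,::-1],None,fx=2.5,fy=2.5,interpolation=2)); print(c["cam_to_world"])
s=robot.read_state();print(s["tool_pos"],s["orientation"],s["time"],s["wrist_force"])
```

```text
[[ 0.2115 -0.9358 -0.2819  0.5442]
 [-0.9774 -0.2026 -0.0607 -0.0338]
 [-0.0003  0.2884 -0.9575  0.2439]
 [ 0.      0.      0.      1.    ]]
[ 0.4679 -0.0501  0.0609] [ 0.9944  0.1054 -0.0004 -0.    ] 11.5 [ 0.1825  0.4972 -1.3786]
```

View pics/w4.png

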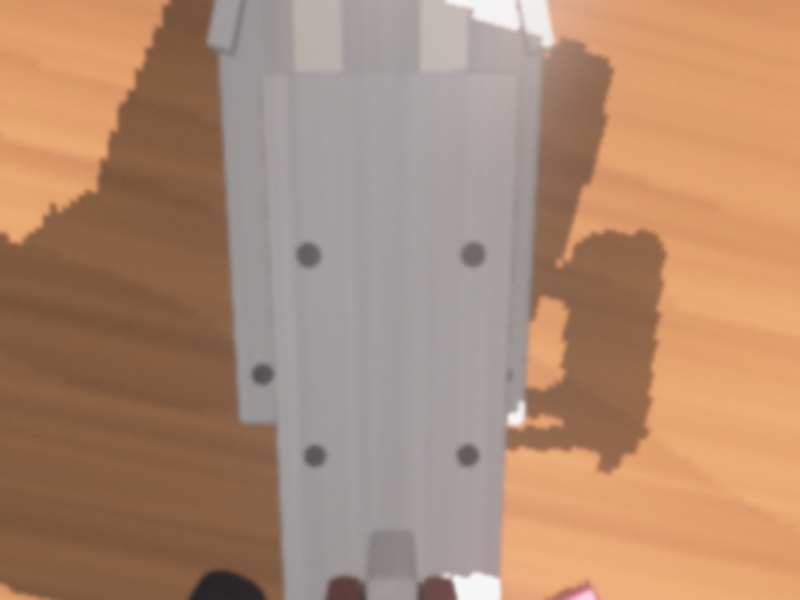

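Run:
```python
from h import *
np.set_printoptions(precision=4,suppress=True)
c=np.load("c4.npy",allow_pickle=True).item()
f=lambda u,v,z:ray(160+u/2.5,v/2.5,c,z)[:2]
Y=2*np.arctan2(.1054,.9944); e=np.array([np.cos(Y),np.sin(Y)]);n=np.array([-e[1],e[0]]);tcp=np.array([.4679,-.0501])
def show(k,p): p=p-tcp;print(k,"along",p@e,"lat",p@n)
print(Y)
for k,u,v,z in(("plFL",264,74,.0555),("plFR",518,74,.0555),("plL",286,595,.0555),("plR",499,560,.0555),("deckL far",218,55,.03),("deckL near",240,423,.03),("deckR far",541,50,.03),("deckR near",525,400,.03),("stripe1",318.5,72,.03),("stripe2",444,72,.03),("stripe1",318.5,5,.03),("stripe2",444,5,.03),("guideL",224,48,.035),("guideR",540,46,.035),("barTop",391,578,.0915)): show(k,f(u,v,z))
```

```text
0.2111985705782617
plFL along 0.12140254405882404 lat 0.02871559926918059
plFR along 0.1215077885038338 lat -0.028731253519071336
plL along -0.006693915092315399 lat 0.028709457725745843
plR along 0.0037695297963548672 lat -0.02960857930473198
deckL far along 0.13157468031118344 lat 0.04414594890567165
deckL near along 0.03643159213976788 lat 0.043924914143725506
deckR far along 0.1328520701596334 lat -0.03818379810502123
deckR near along 0.04334006131815771 lat -0.03894740054982156
stripe1 along 0.1277598531348497 lat 0.018607313361579
stripe2 along 0.12781883018082657 lat -0.013596094070549038
stripe1 along 0.1427220173430111 lat 0.018215733276943574
stripe2 along 0.1427789994504355 lat -0.013258264231331664
guideL along 0.1318654162608898 lat 0.04152006369092388
guideR along 0.1324472319507991 lat -0.036992319530900715
barTop along 0.0136298280828772 lat -0.0002238349659826385
```

The plate lies over the deck, front edge about 10 mm before the guides' mouth and 2.7 mm too far to −y. I'll correct that and set it down.

>>> move_arm(steps=[5, -0.6, 2.7, -4, 0, 5, 0, 0, -3, 0, 5, 0, 0, -3, 0, 5, 0, 0, -2, 0, 5, 0, 0, -2, 0, 5, 0, 0, -1.5, 0, 5, 0, 0, -1, 0, 5, 0, 0, -1, 0, 5, 0, 0, -1, 0, 5, 0, 0, 0, 0])

```text
time: 12.33
tool_pos: [0.4673, -0.0471, 0.0422]
orientation: [0.994, 0.105, -0.0, -0.0]
wrist_force: [0.5, -0.6, -1.4]
opening: 0.131
grasp_force: 45.0
```

>>> move_arm(steps=[5, 0, 0, -0.5, 0, 5, 0, 0, -0.5, 0, 5, 0, 0, 0, 0, 5, 0, 0, 0, 0])

```text
time: 12.67
tool_pos: [0.4676, -0.0471, 0.0415]
orientation: [0.994, 0.105, 0.0, 0.0]
wrist_force: [-0.3, 0.2, -1.2]
opening: 0.134
grasp_force: 45.0
```

>>> move_arm(steps=[5, 0, 0, -0.5, 0, 5, 0, 0, -0.5, 0, 5, 0, 0, 0, 0, 5, 0, 0, 0, 0])

```text
time: 13.0
tool_pos: [0.4682, -0.0472, 0.041]
orientation: [0.994, 0.105, 0.001, 0.0]
wrist_force: [-0.1, 0.6, 5.3]
opening: 0.131
grasp_force: 45.0
```

>>> move_arm(steps=[17, 0, 0, 0, 0, 17, 0, 0, 0.5, 0, 17, 0, 0, 0, 0, 5, 0, 0, 0, 0, 5, 0, 0, 0, 0, 5, 0, 0, 0, 0, 5, 0, 0, 0, 0], newtons=25)

```text
time: 13.58
tool_pos: [0.4673, -0.0471, 0.0408]
orientation: [0.994, 0.105, -0.0, -0.0]
wrist_force: [-1.5, -1.4, 0.7]
opening: 0.133
grasp_force: 25.0
```

Run:
```python
from h import *
np.set_printoptions(precision=4,suppress=True)
c=robot.capture("wrist"); np.save("c5.npy",c,allow_pickle=True); cv2.imwrite("pics/w5.png",cv2.resize(c["img"][0:240,160:480,::-1],None,fx=2.5,fy=2.5,interpolation=2))
s=robot.read_state();print(s["tool_pos"],s["orientation"],s["time"],s["wrist_force"],s["grasp_force"],s["opening"])
```

```text
[ 0.4673 -0.0471  0.0408] [ 0.9945  0.1052 -0.0001 -0.    ] 13.6333 [-0.6427 -0.4346  0.308 ] 24.99942719936371 0.13480818918681556
```

View pics/w5.png

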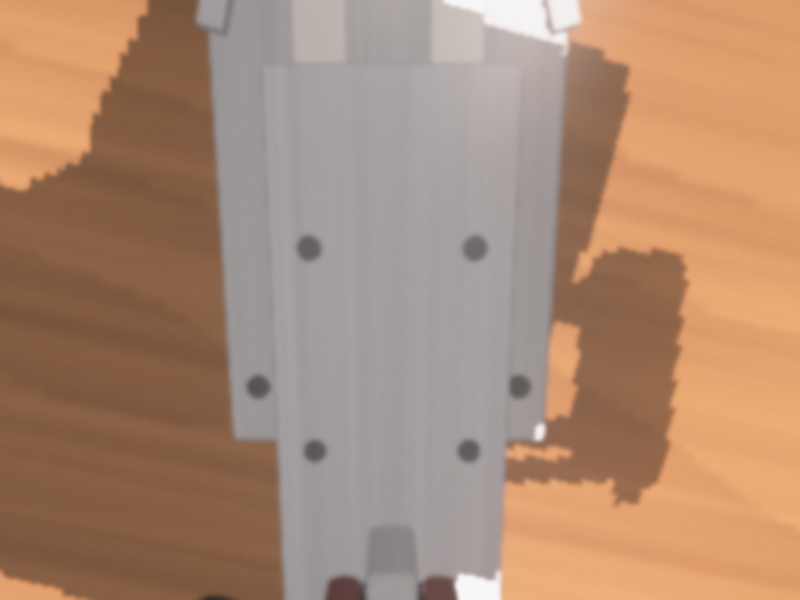

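Plate is centred to within 0.7 mm and aligned (front edge at row 65, guides' mouth just ahead). I'll slide it into the guides.

>>> move_arm(steps=[5, -0.15, 0.7, 0, 0, 5, 4.4, 0.94, 0, 0, 5, 4.4, 0.94, 0, 0, 5, 4.4, 0.94, 0, 0, 5, 4.4, 0.94, 0, 0, 5, 4.4, 0.94, 0, 0, 5, 4.4, 0.94, 0, 0, 5, 4.4, 0.94, 0, 0, 5, 4.4, 0.94, 0, 0, 5, 4.4, 0.94, 0, 0, 5, 0, 0, 0, 0])

```text
time: 14.55
tool_pos: [0.508, -0.0378, 0.041]
orientation: [0.994, 0.105, 0.001, 0.0]
wrist_force: [0.4, 0.1, -1.1]
opening: 0.135
grasp_force: 25.0
```

>>> move_arm(steps=[5, 1.96, 0.42, 0, 0, 5, 1.96, 0.42, 0, 0, 5, 1.96, 0.42, 0, 0, 5, 1.96, 0.42, 0, 0, 5, 0, 0, 0, 0])

```text
time: 14.97
tool_pos: [0.5151, -0.0362, 0.0409]
orientation: [0.994, 0.105, 0.0, 0.0]
wrist_force: [-0.2, 0.5, -1.6]
opening: 0.132
grasp_force: 25.0
```

>>> move_arm(steps=[5, 1.96, 0.42, 0, 0, 5, 1.96, 0.42, 0, 0, 5, 1.96, 0.42, 0, 0, 5, 0, 0, 0, 0])

```text
time: 15.3
tool_pos: [0.5211, -0.035, 0.0409]
orientation: [0.994, 0.105, 0.0, 0.0]
wrist_force: [0.4, 0.4, -1.3]
opening: 0.136
grasp_force: 25.0
```

>>> move_arm(steps=[5, 1.96, 0.42, 0, 0, 5, 1.96, 0.42, 0, 0, 5, 0, 0, 0, 0])

```text
time: 15.55
tool_pos: [0.525, -0.0341, 0.0409]
orientation: [0.994, 0.105, 0.0, 0.0]
wrist_force: [0.4, 0.6, -1.0]
opening: 0.129
grasp_force: 25.0
```

>>> move_arm(steps=[5, 1.96, 0.42, 0, 0, 5, 1.96, 0.42, 0, 0, 5, 0, 0, 0, 0])

```text
time: 15.8
tool_pos: [0.5289, -0.0333, 0.0409]
orientation: [0.994, 0.105, 0.0, 0.0]
wrist_force: [0.0, 0.0, -2.0]
opening: 0.133
grasp_force: 25.0
```

>>> move_arm(steps=[5, 1.96, 0.42, 0, 0, 5, 1.96, 0.42, 0, 0, 5, 0, 0, 0, 0])

```text
time: 16.05
tool_pos: [0.5329, -0.0324, 0.0409]
orientation: [0.994, 0.105, 0.0, 0.0]
wrist_force: [0.3, -0.2, -0.8]
opening: 0.134
grasp_force: 25.0
```

>>> move_arm(steps=[5, 1.96, 0.42, 0, 0, 5, 1.96, 0.42, 0, 0, 5, 0, 0, 0, 0])

```text
time: 16.3
tool_pos: [0.5368, -0.0316, 0.0409]
orientation: [0.994, 0.105, 0.0, 0.0]
wrist_force: [1.9, -0.6, -1.8]
opening: 0.134
grasp_force: 25.0
```

>>> move_arm(steps=[5, 1.96, 0.42, 0, 0, 5, 1.96, 0.42, 0, 0, 5, 0, 0, 0, 0])

```text
time: 16.55
tool_pos: [0.5407, -0.0308, 0.0409]
orientation: [0.994, 0.105, 0.0, 0.0]
wrist_force: [0.5, -0.3, -0.9]
opening: 0.137
grasp_force: 25.0
```

>>> move_arm(steps=[5, 1.47, 0.31, 0, 0, 5, 1.47, 0.31, 0, 0, 5, 0, 0, 0, 0])

```text
time: 16.8
tool_pos: [0.5423, -0.0303, 0.0408]
orientation: [0.994, 0.105, -0.001, -0.0]
wrist_force: [-4.0, -0.7, 3.7]
opening: 0.135
grasp_force: 25.0
```

>>> move_arm(steps=[5, 0.98, 0.21, 0, 0, 5, 0.98, 0.21, 0, 0, 5, 0.98, 0.21, 0, 0, 5, 0, 0, 0, 0])

```text
time: 17.13
tool_pos: [0.546, -0.0295, 0.0408]
orientation: [0.994, 0.105, -0.0, -0.0]
wrist_force: [-4.5, -0.8, 3.3]
opening: 0.133
grasp_force: 25.0
```

>>> move_arm(steps=[5, 0.98, 0.21, 0, 0, 5, 0.98, 0.21, 0, 0, 5, 0, 0, 0, 0])

```text
time: 17.38
tool_pos: [0.5482, -0.0291, 0.0408]
orientation: [0.994, 0.105, 0.0, -0.0]
wrist_force: [-4.1, -1.2, 2.4]
opening: 0.135
grasp_force: 25.0
```

Steady 4 N drag. Now 0.5–1 mm steps.

>>> move_arm(steps=[5, 0.6, 0.13, 0, 0, 5, 0.6, 0.13, 0, 0, 5, 0, 0, 0, 0])

```text
time: 17.63
tool_pos: [0.5493, -0.0288, 0.0408]
orientation: [0.994, 0.105, 0.0, -0.0]
wrist_force: [-3.5, -0.7, 1.9]
opening: 0.134
grasp_force: 25.0
```

>>> move_arm(steps=[5, 0.5, 0.1, 0, 0, 5, 0.5, 0.1, 0, 0, 5, 0, 0, 0, 0])

```text
time: 17.88
tool_pos: [0.5503, -0.0287, 0.0409]
orientation: [0.994, 0.105, 0.0, -0.0]
wrist_force: [-3.4, -0.5, 1.6]
opening: 0.131
grasp_force: 25.0
```

>>> move_arm(steps=[5, 0.5, 0.1, 0, 0, 5, 0.5, 0.1, 0, 0, 5, 0, 0, 0, 0])

```text
time: 18.13
tool_pos: [0.5513, -0.0285, 0.0408]
orientation: [0.994, 0.105, 0.0, -0.0]
wrist_force: [-3.6, -1.3, 1.1]
opening: 0.133
grasp_force: 25.0
```

>>> move_arm(steps=[5, 0.4, 0.09, 0, 0, 5, 0.4, 0.09, 0, 0, 5, 0, 0, 0, 0])

```text
time: 18.38
tool_pos: [0.5518, -0.0283, 0.0408]
orientation: [0.994, 0.105, -0.0, -0.0]
wrist_force: [-4.2, -0.5, 1.5]
opening: 0.132
grasp_force: 25.0
```

>>> move_arm(steps=[5, 0.4, 0.09, 0, 0, 5, 0.3, 0.06, 0, 0, 5, 0, 0, 0, 0])

```text
time: 18.63
tool_pos: [0.5518, -0.0283, 0.0409]
orientation: [0.994, 0.105, -0.001, -0.0]
wrist_force: [-6.6, -1.4, 4.7]
opening: 0.135
grasp_force: 25.0
```

>>> move_arm(steps=[5, 0.4, 0.09, 0, 0, 5, 0, 0, 0, 0, 5, 0, 0, 0, 0])

```text
time: 18.88
tool_pos: [0.5518, -0.0282, 0.0408]
orientation: [0.994, 0.105, -0.001, -0.0]
wrist_force: [-8.4, -2.1, 6.3]
opening: 0.137
grasp_force: 25.0
```

The stop is reached: 8.4 N with no more movement at TCP x = 0.5518. I'll relieve the push, release and rise.

>>> move_arm(steps=[5, -0.6, -0.13, 0, 0, 5, -0.4, -0.09, 0, 0, 5, 0, 0, 0, 0, 30, 0, 0, 0, 0, 30, 0, 0, 0, 0, 30, 0, 0, 0, 0, 30, 0, 0, 0, 0, 50, 0, 0, 10, 0, 50, 0, 0, 30, 0, 50, 0, 0, 40, 0, 50, 0, 0, 40, 0, 50, 0, 0, 40, 0])

```text
time: 19.88
tool_pos: [0.5519, -0.0282, 0.2033]
orientation: [0.994, 0.105, 0.0, -0.0]
wrist_force: [1.1, -0.5, -0.9]
opening: 0.567
grasp_force: 0.0
```

>>> move_arm(steps=[60, 0, 0, 40, 0.12, 60, 7, 6, 0, 0.12, 60, 7, 6, 0, 0.12, 60, 7, 6, 0, 0.12, 60, 7, 6, 0, 0.12, 60, 7, 6, 0, 0.12, 60, 7, 6, 0, 0.12, 60, 7, 6, 0, 0.12, 60, 7, 6, 0, 0.12, 60, 7, 6, 0, 0.12, 60, 7, 6, 0, 0.12, 60, 4, 2, 0, 0.12])

```text
time: 20.88
tool_pos: [0.6269, 0.0345, 0.2418]
orientation: [0.676, 0.737, 0.001, 0.0]
wrist_force: [0.8, 0.3, -0.1]
opening: 0.685
grasp_force: 0.0
```

>>> move_arm(steps=[60, 0, 0, 0, 0.12, 60, 0, 0, 0, 0.011, 60, 0, 0, 0, 0])

```text
time: 21.13
tool_pos: [0.6261, 0.0338, 0.2415]
orientation: [0.63, 0.777, 0.0, 0.0]
wrist_force: [0.8, 0.7, -0.5]
opening: 0.681
grasp_force: 0.0
```

Run:
```python
from h import *
np.set_printoptions(precision=4,suppress=True)
s=robot.read_state();print(s["tool_pos"],s["orientation"],s["time"])
for cam in ("scene","side","wrist"):
    c=robot.capture(cam)
    if cam!="side": save(cam+"6",c)
    for n in("clip_grip","plate_bar","clip_hinge"):
        for d in robot.pinpoint(n,c)[:4]: 
            if d["location"][0]>.5: print(cam,n,d["location"],round(d["conf"],2))
```

```text
[0.6261 0.0338 0.2415] [0.6297 0.7768 0.0002 0.0002] 21.1333
scene clip_grip [0.6265, 0.0351, 0.1516] 0.56
scene plate_bar [0.5531, -0.0309, 0.0599] 0.98
scene plate_bar [0.5078, 0.2744, -0.0001] 0.55
scene clip_hinge [0.6241, 0.0406, 0.047] 0.58
scene clip_hinge [0.5949, -0.0187, 0.0306] 0.36
side clip_grip [0.6265, 0.0301, 0.1545] 0.92
side plate_bar [0.5511, -0.027, 0.0627] 0.8
side clip_hinge [0.6222, 0.0418, 0.0395] 0.88
wrist clip_grip [0.63, 0.0348, 0.1545] 0.82
wrist plate_bar [0.5563, -0.0251, 0.062] 0.92
```

View pics/wrist6.png

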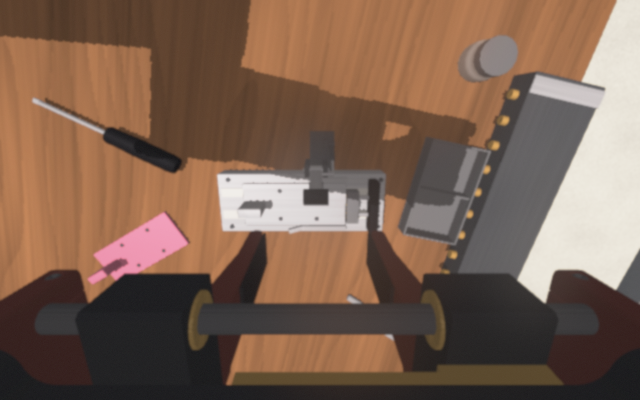

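The wrist view shows the plate home against the block and the upright clip's grip at (316,197), centred between the fingers. I'll go down and pinch.

>>> move_arm(steps=[60, 0, 0, -25, 0, 60, 0, 0, -25, 0, 60, 0, 0, -25, 0, 60, 0, 0, -20, 0, 60, 0, 0, -12, 0, 15, 0, 0, 0, 0, 15, 0, 0, 0, 0, 15, 0, 0, 0, 0, 15, 0, 0, 0, 0, 15, 0, 0, 0, 0, 15, 0, 0, 0, 0, 15, 0, 0, 0, 0], newtons=30)

```text
time: 22.73
tool_pos: [0.6255, 0.0335, 0.1349]
orientation: [0.629, 0.778, -0.0, -0.0]
wrist_force: [-4.4, -2.1, 5.7]
opening: 0.265
grasp_force: 30.0
```

>>> move_arm(steps=[15, 0, 0, 0, 0, 15, 0, 0, 0, 0, 15, 0, 0, 0, 0])

```text
time: 22.98
tool_pos: [0.6255, 0.0335, 0.1349]
orientation: [0.629, 0.778, -0.0, -0.0]
wrist_force: [-3.9, -1.4, 6.6]
opening: 0.265
grasp_force: 30.0
```

Run:
```python
from h import *
t=.211;a=np.linspace(1.5,.06,25);th0=np.arctan2(3,110);r=np.hypot(110,3)
y=-r*np.cos(a+th0);z=r*np.sin(a+th0)
for i in range(24):
    dy=y[i+1]-y[i];print(round(a[i+1],2),np.round([-dy*np.sin(t),dy*np.cos(t),z[i+1]-z[i]],1), "cum",np.round([y[i+1]-y[0],z[i+1]-z[0]],1))
```

```text
1.44 [ 1.4 -6.4 -0.5] cum [-6.6 -0.5]
1.38 [ 1.4 -6.4 -0.9] cum [-13.1  -1.4]
1.32 [ 1.4 -6.3 -1.3] cum [-19.6  -2.6]
1.26 [ 1.3 -6.2 -1.7] cum [-26.   -4.3]
1.2 [ 1.3 -6.1 -2. ] cum [-32.3  -6.3]
1.14 [ 1.3 -6.  -2.4] cum [-38.4  -8.7]
1.08 [ 1.3 -5.9 -2.8] cum [-44.4 -11.5]
1.02 [ 1.2 -5.7 -3.1] cum [-50.2 -14.6]
0.96 [ 1.2 -5.5 -3.5] cum [-55.8 -18.1]
0.9 [ 1.1 -5.3 -3.8] cum [-61.2 -21.9]
0.84 [ 1.1 -5.  -4.1] cum [-66.4 -26. ]
0.78 [ 1.  -4.8 -4.4] cum [-71.3 -30.4]
0.72 [ 1.  -4.5 -4.7] cum [-75.9 -35.1]
0.66 [ 0.9 -4.2 -5. ] cum [-80.3 -40.1]
0.6 [ 0.8 -3.9 -5.2] cum [-84.3 -45.3]
0.54 [ 0.8 -3.6 -5.5] cum [-88.  -50.8]
0.48 [ 0.7 -3.3 -5.7] cum [-91.4 -56.5]
0.42 [ 0.6 -3.  -5.9] cum [-94.4 -62.3]
0.36 [ 0.6 -2.6 -6. ] cum [-97.1 -68.4]
0.3 [ 0.5 -2.3 -6.2] cum [-99.4 -74.6]
0.24 [ 0.4 -1.9 -6.3] cum [-101.3  -80.9]
0.18 [ 0.3 -1.5 -6.4] cum [-102.9  -87.3]
0.12 [ 0.2 -1.1 -6.5] cum [-104.1  -93.8]
0.06 [ 0.2 -0.8 -6.6] cum [-104.8 -100.3]
```

>>> move_arm(steps=[15, 1.4, -6.4, -0.5, 0, 15, 1.4, -6.4, -0.9, 0, 15, 1.4, -6.3, -1.3, 0, 15, 1.3, -6.2, -1.7, 0, 15, 1.3, -6.1, -2, 0, 15, 1.3, -6, -2.4, 0, 15, 1.3, -5.9, -2.8, 0, 15, 1.2, -5.7, -3.1, 0, 15, 1.2, -5.5, -3.5, 0, 15, 1.1, -5.3, -3.8, 0, 15, 0, 0, 0, 0])

```text
time: 23.9
tool_pos: [0.6388, -0.0281, 0.113]
orientation: [0.629, 0.777, -0.001, 0.0]
wrist_force: [-4.9, -5.2, 10.1]
opening: 0.267
grasp_force: 30.0
```

>>> move_arm(steps=[15, 1.1, -5.8, -3.4, 0, 15, 1, -5.3, -3.8, 0, 15, 1, -4.8, -4.3, 0, 15, 0.9, -4.2, -5, 0, 15, 0.8, -3.9, -5.2, 0, 15, 0.8, -3.6, -5.5, 0, 15, 0.7, -3.3, -5.7, 0, 15, 0, 0, 0, 0])

```text
time: 24.57
tool_pos: [0.6454, -0.0592, 0.0783]
orientation: [0.629, 0.778, -0.001, 0.001]
wrist_force: [-2.3, -6.8, 3.3]
opening: 0.266
grasp_force: 30.0
```

>>> move_arm(steps=[15, 0.6, -4, -5.5, 0, 15, 0.6, -3, -5.8, 0, 15, 0.5, -2.3, -6.2, 0, 15, 0.4, -1.9, -6.3, 0, 15, 0.3, -1.5, -6.4, 0, 15, 0, 0, 0, 0])

```text
time: 25.07
tool_pos: [0.6479, -0.0711, 0.0471]
orientation: [0.629, 0.778, -0.0, 0.0]
wrist_force: [0.1, -6.5, 0.2]
opening: 0.269
grasp_force: 30.0
```

>>> move_arm(steps=[15, 0.2, -0.8, -3, 0, 15, 0, -0.5, -3, 0, 15, 0, -0.3, -2, 0, 15, 0, -0.2, -1.5, 0, 15, 0, 0, 0, 0])

```text
time: 25.48
tool_pos: [0.6482, -0.0725, 0.0383]
orientation: [0.629, 0.778, -0.0, 0.001]
wrist_force: [0.5, -5.8, -1.3]
opening: 0.266
grasp_force: 30.0
```

>>> move_arm(steps=[15, 0, 0, -1, 0, 15, 0, 0, -1, 0, 15, 0, 0, -1, 0, 15, 0, 0, 0, 0])

```text
time: 25.82
tool_pos: [0.6483, -0.0728, 0.0354]
orientation: [0.629, 0.778, -0.0, 0.001]
wrist_force: [-0.2, -7.4, -2.3]
opening: 0.267
grasp_force: 30.0
```

>>> move_arm(steps=[15, 0, 0, -0.7, 0, 15, 0, 0, -0.7, 0, 15, 0, 0, 0, 0])

```text
time: 26.07
tool_pos: [0.6483, -0.0729, 0.034]
orientation: [0.629, 0.778, -0.0, 0.001]
wrist_force: [-0.4, -7.6, -1.4]
opening: 0.265
grasp_force: 30.0
```

>>> move_arm(steps=[15, 0, 0, -0.5, 0, 15, 0, 0, -0.5, 0, 15, 0, 0, 0, 0])

```text
time: 26.32
tool_pos: [0.6483, -0.0729, 0.0331]
orientation: [0.629, 0.778, -0.0, 0.001]
wrist_force: [0.3, -6.9, -1.5]
opening: 0.273
grasp_force: 30.0
```

>>> move_arm(steps=[15, 0, 0, -0.5, 0, 15, 0, 0, -0.5, 0, 15, 0, 0, 0, 0])

```text
time: 26.57
tool_pos: [0.6483, -0.0729, 0.0321]
orientation: [0.629, 0.778, -0.0, 0.001]
wrist_force: [-0.8, -8.3, -1.3]
opening: 0.27
grasp_force: 30.0
```

>>> move_arm(steps=[15, 0, 0, -0.5, 0, 15, 0, 0, -0.5, 0, 15, 0, 0, 0, 0])

```text
time: 26.82
tool_pos: [0.6483, -0.0729, 0.0311]
orientation: [0.629, 0.778, -0.0, 0.001]
wrist_force: [-0.4, -8.6, -1.2]
opening: 0.268
grasp_force: 30.0
```

>>> move_arm(steps=[15, 0.1, -0.5, -0.7, 0, 15, 0, -0.5, -0.7, 0, 15, 0, 0, 0, 0])

```text
time: 27.07
tool_pos: [0.6483, -0.073, 0.0303]
orientation: [0.629, 0.778, 0.0, 0.0]
wrist_force: [-2.1, -4.6, 4.3]
opening: 0.267
grasp_force: 30.0
```

Run:
```python
from h import *
c=robot.capture("scene"); s=c["img"][180:270,290:430]; cv2.imwrite("pics/s7.png",cv2.resize(s[:,:,::-1],None,fx=5.5,fy=5.5,interpolation=2))
for n in("clip_grip","plate_bar"):
  for d in robot.pinpoint(n,c)[:2]: print(n,d)
```

```text
clip_grip {'location': [0.6481, -0.0682, 0.055], 'conf': 0.42}
plate_bar {'location': [0.551, -0.032, 0.0573], 'conf': 0.96}
plate_bar {'location': [0.2599, -0.3294, 0.0278], 'conf': 0.95}
```

View pics/s7.png

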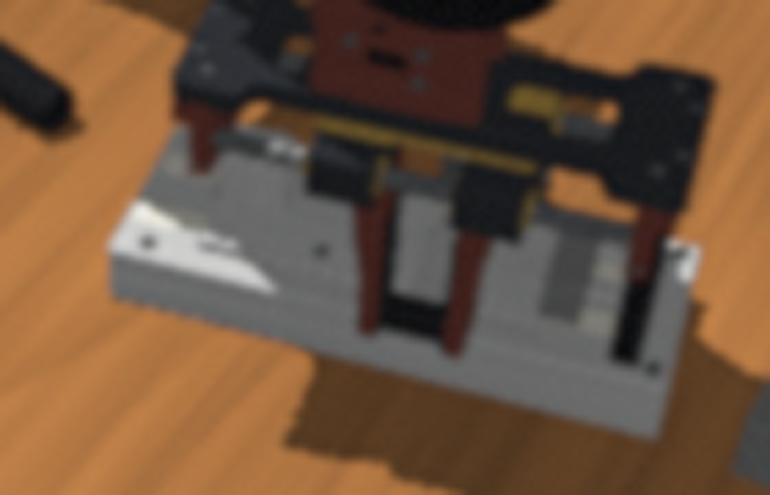

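The grip is held in the fingers at (415,315), and the force has gone from pull to +4 N, so the foot is on the plate. I'll release.

>>> move_arm(steps=[15, 0, 0, -0.3, 0, 45, 0, 0, 0, 0, 45, 0, 0, 0, 0, 45, 0, 0, 0, 0, 45, 0, 0, 0, 0, 45, 0, 0, 0, 0, 45, 0, 0, 20, 0, 45, 0, 0, 35, 0, 45, 0, 0, 40, 0, 45, 0, 0, 40, 0, 45, 0, -35, 20, 0, 45, 0, -35, 0, 0])

```text
time: 28.22
tool_pos: [0.6517, -0.1423, 0.1918]
orientation: [0.627, 0.779, 0.002, 0.005]
wrist_force: [1.5, 0.4, 0.4]
opening: 0.512
grasp_force: 0.0
```

Run:
```python
from h import *
for cam in("scene","side","wrist"):
  c=robot.capture(cam)
  for n in("clip_grip","plate_bar","clip_hinge","guides"):
    for d in robot.pinpoint(n,c)[:3]:
      if d["location"][0]>.52: print(cam,n,d["location"],round(d["conf"],2))
  if cam=="scene": s=c["img"][180:270,290:430]; cv2.imwrite("pics/s8.png",cv2.resize(s[:,:,::-1],None,fx=5.5,fy=5.5,interpolation=2))
```

```text
scene clip_grip [0.6498, -0.0676, 0.0533] 0.52
scene plate_bar [0.5532, -0.0307, 0.0627] 0.92
scene clip_hinge [0.6258, 0.0411, 0.0456] 0.86
scene guides [0.5956, -0.0196, 0.0287] 0.91
side clip_grip [0.6487, -0.0705, 0.0578] 0.67
side plate_bar [0.5471, -0.025, 0.0628] 0.61
side clip_hinge [0.624, 0.04, 0.04] 0.77
side guides [0.602, -0.0232, 0.0311] 0.62
wrist clip_grip [0.6475, -0.067, 0.0534] 0.87
wrist plate_bar [0.5532, -0.0265, 0.058] 0.6
```

View pics/s8.png

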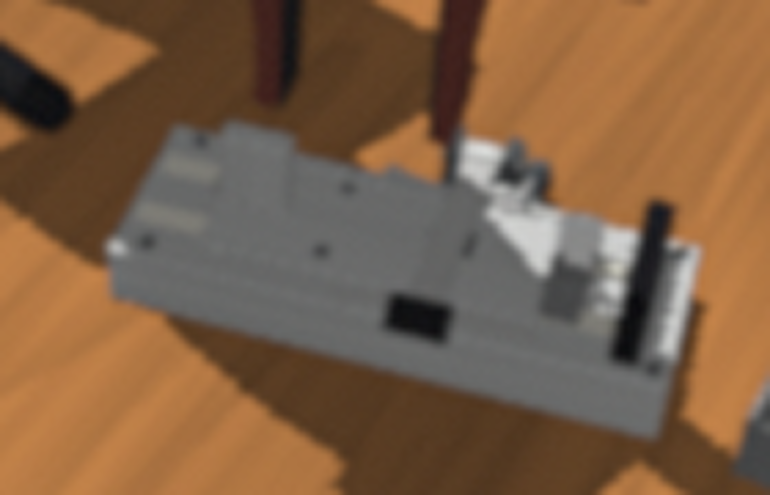

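The clip is down on the plate with its grip at (418,315) and about 53 mm high. The plate's front edge is against the block at (570,280), and the gripper is clear.

```bash
python3 -c "
from bench import robot
print(robot.job_done())"
```

```text
the job is handed in; nothing more can be done
None
```

I handed the job in at about 28 s: the plate is in against the dead stop (felt at about 8–9 N), the clip is guided down onto it, and the gripper is clear; the verdict was not reported back.

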